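# Dial open the concentrate lockbox and slide its cover back

## Robot

A 7-joint arm with a two-finger parallel gripper is mounted at the origin on the work surface. World frame = base frame: x ahead of the robot, y to its left, z up, the work surface at z = 0. Lengths are in m, angles in degrees, forces in N, time in s.
With the tool pointing down it reaches from about 0.35 to 0.9 m from the base axis. Payload 8.1 kg.
Tool frame: the origin (TCP) lies on the centre line of the jaws, within the pads' length; the fingertips stand 14 mm ahead of it and the grasp point (between the pads) lies 5 mm behind it; z points along the fingers, y is the line along which they close (so a half turn about z gives the same grasp; the last joint's range is limited). The gripper opens to 92 mm and grips with 3 to 60 N. Pads are 19 mm wide; open, the fingers measure 130 mm over their backs; the gripper's body (75 mm by 190 mm) begins 47 mm behind the grasp point.
Start: joints at [-5.879, 24.895, 1.432, 90.138, -0.665, 64.973, -4.303], TCP at [0.625, -0, 0.214] pointing down, gripper open.
Joint ranges: [-149.89, 149.89], [-25.12, 119.58], [-72.63, 75.52], [4.76, 147.25], [-75.54, 255.54], [6.69, 114.76], [-157.13, 157.13]. Speed limits (degrees/s): [127.2, 127.2, 172.46, 172.46, 180, 180, 180].

## Interface

Orientations are given as a 3x3 rotation matrix whose columns are the frame's x, y, z axes.
In Python, from plant import monitor, imaging, ticket gives the robot as it stands.
- The arm moves only by the tool servo_tool, never from a script. Its argument "plan" is one flat list of numbers, 5 for each row, row after row: the gripper command: -1 is shut, 1 is fully open, values between are in proportion, then the shift along the tool's x, y, z in m, then the turn about the tool's z in rad. A call has exactly 8 rows; each row is the pose to reach, as a shift and turn from the pose commanded when the call began, along the tool's axes at that moment; what a row does not reach only later rows make up. A row lasts 1/8 s, in which the tool goes at most 62.5 mm and 10.7 degrees, less where a joint would pass 70% of its speed; a pose out of reach is approached as far as the arm can. A call with a gripper value outside its range is refused whole. The fingers move at their own pace and stop on an object; "force" is the grip in N (left out, the last holds). Time passes only in rows, so rows that repeat a pose let the fingers close, or fill a call up. It gives the time, the measured TCP pose, the force, the opening and the grip force at its end, in the units of the state.
- monitor.get_obs(): the state, without advancing time (a new reading comes with each control period).
- imaging.camera(name): name is "scene" or "side" or "wrist"; returns a dict with "img" (400x640x3 uint8, red, green, blue), "vertical_fov" (degrees; the focal length in pixels is half the picture's height over the tangent of half this angle, whatever the lens; pixels are square), "cx", "cy" (the principal point, pixels), "k1" (the pictures are not rectified: a ray, as slopes to the right and down, at radius r is drawn at 1 + k1 r^2 times it, then the intrinsics apply), "pose" (4x4, takes a point from camera to world coordinates); the wrist camera has in their place "T_tool_cam" (4x4, takes a point from camera to tool coordinates, whose origin is the TCP and whose axes are the flange's). Camera axes: x right, y down, z forward; pixel columns grow to the right and rows downward; lengths in m; the calibration is good to about 2 mm. A picture is of the moment at which its call begins: read the wrist's pose just before it. There is no depth.
- ticket.finish_job(): hands the job in; it is judged then, once.
The state is a dict: "t": time; "qpos": joint angles; "joint_velocities": joint speeds; "joint_efforts": joint torques, N m; "position": TCP position; "tcp_rot": TCP orientation; "contact_force": force on the tool from outside, world axes, zero at the start; "wrist_torque": the same for the moment, N m; "width": opening from 0.0 (shut) to 1.0 (fully open); "gripper_force": force on a finger pad.
Only numpy, scipy, OpenCV 4.12 (cv2) and the standard library are available. Lean on these libraries where they do the work, as an engineer would, in place of code of your own. Each camera call takes 0.05 s, during which the arm holds its last target. There are 200 camera calls.

## Task

Open the grey lockbox of scent concentrates. Crank its dial left (counter-clockwise from above) past 10 o'clock once and stop at 10 o'clock the second time round; then right, past 1 o'clock once, and stop at 1 o'clock the second time; pause briefly at both stops. Then turn slowly left again until, somewhere between 11 and 7 o'clock, you feel the bolt drop and the dial stop; do not force it, then slide the cover fully back by its handle, let go, and leave the bottles alone.

Things in the scene. Friction and masses are not known exactly. Their poses are not given: they have to be found in the camera images.
- box: Grey steel lockbox screwed to the table, 240 (x) x 280 (y) x 85 mm high. Origin: centre of its underside; x points to its back (away from the robot), y left, z up. Right part: flat deck at z = 85 mm with the dial, axis at box (0, -65) mm. Left part: a well with vials under a sliding cover, behind it a roof the cover slides over.
- long_mark (a point): Centre of the long white mark at 12 o'clock (box 65, -65, 85 mm), the largest of 12 unlettered white marks that ring the dial on the deck like a clock's hours, seen from above with 12 at the box's back (box +x): 9 o'clock is box +y, 3 o'clock box -y.
- dial_centre (a point): Point on the dial's upright axis, on the top face of the dial disc (box 0, -65, 93 mm). The disc is dark steel, 106 mm across and 6 mm thick, with a low hub 32 mm across and 4 mm high.
- crank_mid (a point): Centre, half-way up, of the dial's crank knob: upright steel post, 18 mm diameter, 34 mm high, on the disc 40 mm from the dial axis. It spins freely about itself, so it can be gripped from above and led round in circles without turning the wrist; its place round the clock is the dial's reading (a white line points to it). Turning takes 2 to 4 N.
- dial (a joint): Dial angle in rad, counted over full turns: 0 = crank knob at 12 o'clock, growing to the left (counter-clockwise from above), 0.5236 per hour mark; starts within 0.5 of 0. 10 o'clock is 1.047 first, 7.330 second time; then turning right 1 o'clock is 5.760 first, -0.524 second time. The first two stops are good to 0.12 rad (7 degrees); hold each 0.3 s or more.
- bolt: Sprung bolt under the deck at 9 o'clock, its origin at box (0, -32, 0) mm when locked. With the combination right it drops 10 mm towards the dial axis (box -y), somewhere within 0.75 rad of dial angle 1.571; the dial then stops dead (0.05 rad play) and the cover is free. It bends if the dial is then cranked on (over 20 N on the bolt: 14 N at the knob), or the locked cover pushed (40 N).
- bolt_tab (a point): Top of the bolt's visible steel tab, 9 x 8 mm, standing 9 mm out of a black slot in the deck between dial and cover; at box (0, 13, 94) mm locked, (0, 3, 94) when the bolt has dropped. It shows the bolt's position; not to be touched.
- cover_grip (a point): Centre, half-way up, of the cover's handle: an upright black bar 12 mm thick (box x), 50 mm long (box y), 34 mm high, standing in the middle of the aluminium cover plate 100 x 96 x 5 mm. At box (-60, 76.5, 108) mm when shut.
- cover (a joint): Travel of the sliding cover in m: 0 shut, growing as it slides to the box's back (box +x), 0.090 at its end stop. About 2 N of friction; it stays where it is left.
- amber_a: Amber glass bottle with black cap, 68 mm diameter, 160 mm high, standing left of the lockbox; origin at the centre of its underside. Leave alone.
- amber_b: A second such amber bottle. Leave alone.
- blue_bottle: Blue glass bottle, 56 mm diameter, 130 mm high, standing on the black 16 mm high kitchen scale right of the lockbox; origin at the centre of its underside. Leave alone.

How it is judged (in metres and radians):
On the way, in this order (a step that is already met when the one before it is completed fails the run):
1. dial stopped at 10 o'clock, second time round to the left (value of joint dial between 7.21 and 7.45 rad), for 0.2 s.
2. dial stopped at 1 o'clock, second time round to the right (value of joint dial between -0.644 and -0.404 rad), for 0.2 s.
3. the bolt has dropped into the gates, the cover still shut (distance of bolt_tab from where it was at the start of the episode above 0.007 m and value of joint cover below 0.01 m), for 0.2 s.
At the end, for the whole second after the job is handed in: the cover is slid back at least 80 of its 90 mm and at rest, the bolt is still dropped (at least 7 mm), and nothing is held (value of joint cover above 0.08 m and distance of bolt_tab from where it was at the start of the episode above 0.007 m and velocity of joint cover below 0.01 m/s); the robot touches nothing.
It fails at once if more than 20 N on the dropped bolt (dial forced on), or more than 40 N on it at any time (locked cover pushed) ((distance of bolt_tab from where it was at the start of the episode above 0.007 m and contact force between bolt and anything else above 20 N) or contact force between bolt and anything else above 40 N).
It fails at once if a bottle moved more than 20 mm or tipped (distance of any of amber_a, amber_b, blue_bottle from where it was at the start of the episode above 0.02 m).
It also fails if it takes over 72 s, if anything falls off the work surface, if the arm or the gripper's body presses on something with over 40 N, if the wrist force passes 120 N, or if a joint passes its speed limit or range.

## Working session

There is one attempt and no reset: what is moved stays moved. The work goes in short steps, Python scripts to look and compute and a tool call to move; the robot and the scene stay as the last step left them, time stands still between calls to the robot, and variables do not carry over. Pictures are saved under pics/ and viewed, at most 10 in all, crops included, and the job is handed in when it is done.

Besides the shell and the picture viewer there is one more tool, called after "Call:" by a JSON object that holds its "api" and its "payload", one argument or row to a line. servo_tool: Moves the arm, as the interface text tells. Its arguments: {"type":"object","properties":{"plan":{"type":"array"},"force":{"type":"number"}},"required":["plan"]}

```bash
mkdir -p pics; ls; python3 - <<'E'
from plant import monitor, imaging, ticket
import cv2, numpy as np
o=monitor.get_obs(); print({k:np.round(v,3).tolist() for k,v in o.items()})
for n in ["scene","side","wrist"]:
    c=imaging.camera(n); cv2.imwrite(f"pics/{n}0.png",c["img"][:,:,::-1])
    print(n,{k:np.round(v,4).tolist() for k,v in c.items() if k!="img"})
E
```

```text
pics
{'t': 0.0, 'qpos': [-5.878, 24.935, 1.43, 90.19, -0.665, 64.973, -4.302], 'joint_velocities': [-0.064, 0.024, -0.006, -0.051, -0.081, 0.025, -0.037], 'joint_efforts': [0.0, -66.785, 0.985, -31.446, -0.061, 0.043, 0.0], 'position': [0.624, -0.0, 0.213], 'tcp_rot': [[0.0, 1.0, -0.002], [1.0, -0.0, -0.0], [-0.0, -0.002, -1.0]], 'contact_force': [0.32, -0.084, -0.294], 'wrist_torque': [-0.051, -0.0, 0.05], 'gripper_force': 0.0, 'width': 1.002}
scene {'vertical_fov': 48.9709, 'cx': 314.0842, 'cy': 202.0861, 'k1': -0.0858, 'pose': [[-0.7425, 0.5066, -0.4383, 1.1201], [0.6699, 0.5605, -0.4869, 0.6332], [-0.001, -0.6552, -0.7555, 1.0966], [0.0, 0.0, 0.0, 1.0]]}
side {'vertical_fov': 49.6733, 'cx': 324.8132, 'cy': 201.2148, 'k1': -0.0519, 'pose': [[0.8488, -0.2934, 0.4398, -0.0805], [-0.5286, -0.4866, 0.6956, -1.0227], [0.0099, -0.8229, -0.5681, 0.9128], [0.0, 0.0, 0.0, 1.0]]}
wrist {'vertical_fov': 69.2047, 'cx': 319.0456, 'cy': 198.4176, 'k1': -0.0492, 'T_tool_cam': [[-0.0015, -0.9517, -0.307, 0.0829], [1.0, -0.0014, -0.0005, -0.0004], [0.0, -0.307, 0.9517, -0.1704], [0.0, 0.0, 0.0, 1.0]]}
```

View pics/scene0.png

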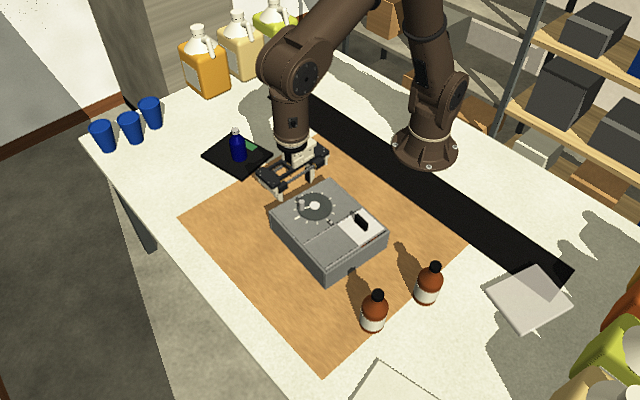

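View pics/side0.png

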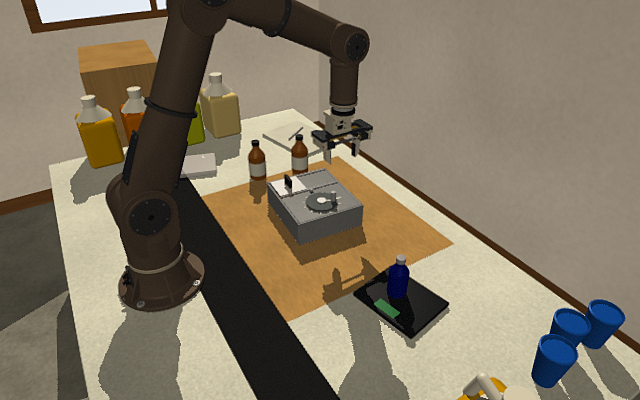

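View pics/wrist0.png

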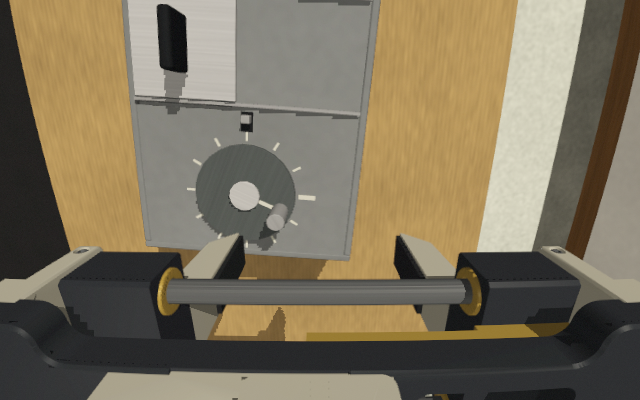

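The wrist picture shows the dial hub at about (245,196), the long mark at (307,198), the knob top at (277,212), the bolt tab at (246,121) and the handle at about (172,38). In the scene and side views the bottles stand clear of the box. Next I'll measure these positions.

```bash
cat > h.py <<'E'
from plant import monitor, imaging
import cv2, numpy as np
def cam(name):
    o=monitor.get_obs(); c=imaging.camera(name)
    if "pose" in c: T=c["pose"]
    else:
        W=np.eye(4); W[:3,:3]=o["tcp_rot"]; W[:3,3]=o["position"]; T=W@np.array(c["T_tool_cam"])
    h,w=c["img"].shape[:2]; f=h/2/np.tan(np.radians(c["vertical_fov"])/2)
    return c["img"],np.array(T),f,c["cx"],c["cy"],c["k1"]
def cast(C,uv,z):
    _,T,f,cx,cy,k=C; d=np.array([(uv[0]-cx)/f,(uv[1]-cy)/f]); s=d.copy()
    for _ in range(20): s=d/(1+k*(s@s))
    r=T[:3,:3]@np.array([s[0],s[1],1]); return T[:3,3]+r*(z-T[2,3])/r[2]
def blobs(m,amin):
    n,l,st,ce=cv2.connectedComponentsWithStats(m.astype(np.uint8))
    return [(ce[i],st[i]) for i in range(1,n) if st[i,4]>=amin]
E
python3 - <<'E'
from h import *
C=cam("wrist"); im=C[0]; 
m=(im.min(2)>165); m[:110]=0; m[255:]=0; m[:,:150]=0; m[:,340:]=0
for ce,st in blobs(m,4): print(np.round(ce,1),st, np.round(cast(C,ce,.085),4))
g=cv2.resize(im[90:250,140:360],None,fx=3.6,fy=3.6,interpolation=cv2.INTER_CUBIC)
cv2.imwrite("pics/w1.png",g[:,:,::-1])
print("knob top",cast(C,(276,212),.127),"hub",cast(C,(244.5,196),.097),"tab",cast(C,(246,118),.094))
E
```

```text
[246.5 136. ] [246 132   2   9  18] [0.5502 0.0533 0.085 ]
[216.7 141.6] [214 138   6   8  19] [0.519  0.0479 0.085 ]
[275.7 146.1] [273 143   6   7  18] [0.5796 0.0429 0.085 ]
[196.4 161.5] [193 159   8   6  21] [0.4952 0.0273 0.085 ]
[296. 169.] [292 167   9   5  19] [0.5998 0.0189 0.085 ]
[243.7 195.3] [230 182  29  28 646] [ 0.5423 -0.0099  0.085 ]
[190.8 188.7] [187 188   8   3  18] [ 0.4852 -0.0023  0.085 ]
[306.  197.2] [298 195  17   5  72] [ 0.6098 -0.0121  0.085 ]
[265.  204.1] [259 201  14   7  46] [ 0.5649 -0.0199  0.085 ]
[198.2 215.8] [196 214   5   4  12] [ 0.4891 -0.0338  0.085 ]
[292.9 222.1] [290 220   7   5  17] [ 0.5948 -0.0412  0.085 ]
[218.7 236.1] [218 234   3   5   7] [ 0.5096 -0.0585  0.085 ]
[274.2 241. ] [274 240   2   3   4] [ 0.5728 -0.0645  0.085 ]
[246.5 244.5] [246 243   2   4   8] [ 0.5406 -0.069   0.085 ]
knob top [ 0.58326448 -0.01342955  0.127     ] hub [ 0.54642411 -0.00692158  0.097     ] tab [0.55320628 0.07145346 0.094     ]
```

View pics/w1.png

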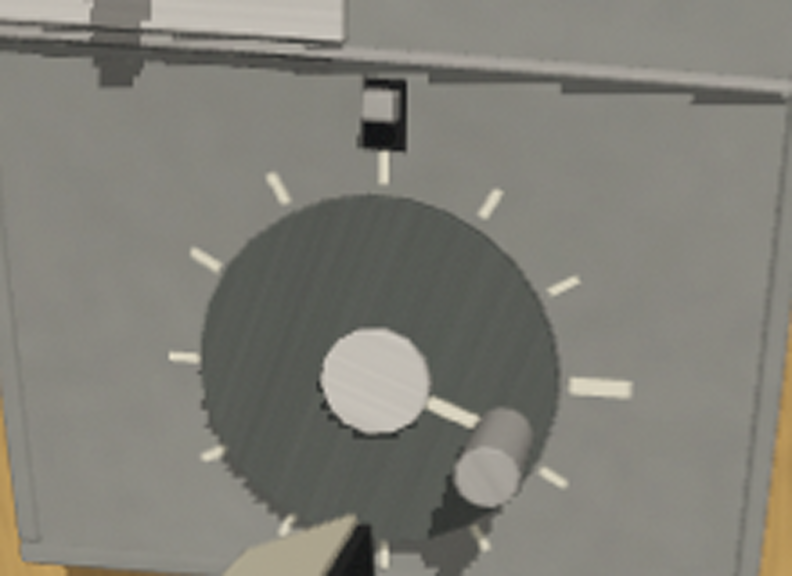

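```bash
python3 - <<'E'
from h import *
C=cam("wrist"); c=np.array([.545,-.0072]); yaw=-.08
for n,uv,z in [("knob",(275.6,222.8),.127),("line",(265,204.1),.093),("hub",(243.7,195.3),.097)]:
    p=cast(C,uv,z)[:2]; d=p-c; print(n,p,np.hypot(*d),np.arctan2(d[1],d[0])-yaw)
im=C[0]; m=(im.max(2)<30); m[85:]=0; m[:,:150]=0; m[:,200:]=0
for ce,st in blobs(m,50): print("handle",ce,st,cast(C,ce,.108),cast(C,(st[0],st[1]+st[3]),.125))
print(monitor.get_obs()["position"])
E
```

```text
knob [ 0.5824244  -0.02449006] 0.041225377958457536 -0.3527879828707284
line [ 0.56659746 -0.01723421] 0.023814612857291678 -0.3549298505426784
hub [ 0.54572392 -0.00616499] 0.0012630577653205072 1.0404515070109581
handle [175.74145891  41.83102493] [ 158    7   29   65 1083] [0.49928482 0.13758032 0.108     ] [0.48870488 0.11136338 0.125     ]
[ 6.24760854e-01 -2.96314984e-05  2.13562637e-01]
```

Call:
{"api": "servo_tool", "payload": {
  "plan": [1,-0.012,-0.022,0.02,0.04,1,-0.024,-0.0435,0.03,0.08,1,-0.024,-0.0435,0.05,0.08,1,-0.024,-0.0435,0.07,0.08,1,-0.024,-0.0435,0.085,0.08,1,-0.024,-0.0435,0.097,0.08,1,-0.024,-0.0435,0.097,0.08,1,-0.024,-0.0435,0.097,0.08],
  "force": 12
}}

```text
t: 1.25
position: [0.5819, -0.024, 0.1174]
tcp_rot: [[0.08, 0.997, 0.001], [0.997, -0.08, 0.0], [0.0, 0.001, -1.0]]
contact_force: [0.7, 0.0, -0.3]
width: 1.002
gripper_force: 0.0
```

```bash
python3 - <<'E'
from h import *
o=monitor.get_obs(); print({k:np.round(o[k],4).tolist() for k in ["t","position","tcp_rot","contact_force","width"]})
C=cam("wrist"); cv2.imwrite("pics/w2.png",C[0][:,:,::-1])
E
```

```text
{'t': 1.25, 'position': [0.5819, -0.024, 0.1174], 'tcp_rot': [[0.08, 0.9968, 0.0007], [0.9968, -0.08, 0.0], [0.0001, 0.0007, -1.0]], 'contact_force': [0.7044, 0.0377, -0.275], 'width': 1.0025}
```

View pics/w2.png

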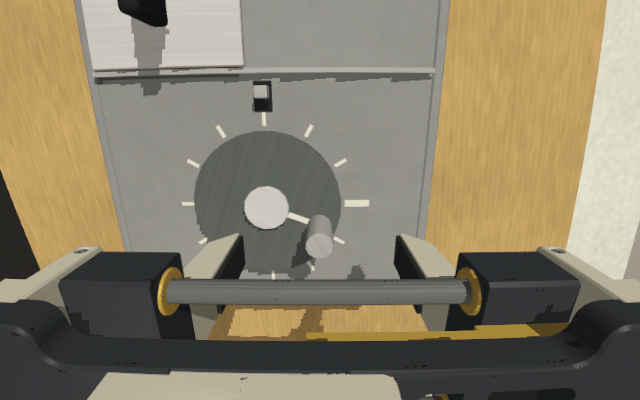

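The knob top is at about (319,245), midway between the fingers. The marks line up with the image axes, so the yaw is right. I'll refine the dial centre from this closer view.

```bash
python3 - <<'E'
from h import *
C=cam("wrist"); im=C[0]
m=(im.min(2)>165); m[:105]=0; m[255:]=0; m[:,:170]=0; m[:,380:]=0
for ce,st in blobs(m,4): print(np.round(ce,1),st[4], np.round(cast(C,ce,.085),4))
hub=[ce for ce,st in blobs(m,400)][0]
print("hub",cast(C,hub,.097),"knob",cast(C,(319,245),.127))
E
```

```text
[263.5 118.5] 54 [0.5501 0.0533 0.085 ]
[220.3 131.1] 56 [0.5192 0.0476 0.085 ]
[308.2 130.4] 55 [0.5796 0.0428 0.085 ]
[192.5 162.9] 50 [0.4951 0.0273 0.085 ]
[339.9 162.3] 47 [0.5999 0.0189 0.085 ]
[268.3 207.8] 1554 [ 0.5448 -0.0109  0.085 ]
[356. 203.] 173 [ 0.61   -0.0124  0.085 ]
[187.5 203.4] 46 [ 0.4848 -0.0025  0.085 ]
[320.7 236.2] 38 [ 0.5818 -0.0372  0.085 ]
[338.5 240. ] 38 [ 0.5953 -0.0415  0.085 ]
[202.5 240.7] 33 [ 0.4897 -0.0337  0.085 ]
[324.5 242.8] 4 [ 0.5843 -0.0429  0.085 ]
hub [ 0.54734575 -0.00677691  0.097     ] knob [ 0.58162376 -0.02317779  0.127     ]
```

Call:
{"api": "servo_tool", "payload": {
  "plan": [-1,0,0,0,0,-1,0,0,0,0,-1,0,0,0,0,-1,0,0,0,0,-1,0,0,0,0,-1,0,0,0,0,-1,0,0,0,0,-1,0,0,0,0],
  "force": 15
}}

```text
t: 2.35
position: [0.5815, -0.024, 0.1169]
tcp_rot: [[0.08, 0.997, 0.0], [0.997, -0.08, -0.0], [-0.0, 0.0, -1.0]]
contact_force: [-0.6, 0.1, 1.2]
width: 0.178
gripper_force: 0.0
```

Call:
{"api": "servo_tool", "payload": {
  "plan": [-1,0,0,0,0,-1,0,0,0,0,-1,0,0,0,0,-1,0,0,0,0,-1,0,0,0,0,-1,0,0,0,0,-1,0,0,0,0,-1,0,0,0,0],
  "force": 15
}}

```text
t: 3.35
position: [0.5815, -0.024, 0.1169]
tcp_rot: [[0.08, 0.997, 0.0], [0.997, -0.08, -0.0], [-0.0, 0.0, -1.0]]
contact_force: [0.5, -1.2, -0.5]
width: 0.004
gripper_force: 0.0
```

```bash
python3 - <<'E'
from h import *
import numpy as np
th=-0.353; c=np.array([0,0])
def rows(a,b,n):  # box shifts from knob at a: tool x = box y, tool y = box x
    t=np.linspace(a,b,n+1)[1:]
    return [(round(.04*(np.sin(x)-np.sin(a)),4),round(.04*(np.cos(x)-np.cos(a)),4)) for x in t]
print(rows(-.353,1.047,7))
E
```

```text
[(np.float64(0.0077), np.float64(0.002)), (np.float64(0.0157), np.float64(0.0024)), (np.float64(0.0236), np.float64(0.0013)), (np.float64(0.0311), np.float64(-0.0015)), (np.float64(0.0379), np.float64(-0.0056)), (np.float64(0.0438), np.float64(-0.011)), (np.float64(0.0485), np.float64(-0.0175))]
```

The fingers shut without taking the knob, so I'll look again.

```bash
python3 - <<'E'
from h import *
C=cam("wrist"); S=cam("side"); 
g=cv2.resize(S[0][150:260,240:390],None,fx=3.6,fy=3.6,interpolation=cv2.INTER_CUBIC)
w=C[0][80:320,170:450]
out=np.zeros((400,800,3),np.uint8); out[:240,:280]=w; out[:396,280:800]=g[:, :520]
cv2.imwrite("pics/w3.png",out[:,:,::-1])
E
```

```text
(no output)
```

View pics/w3.png

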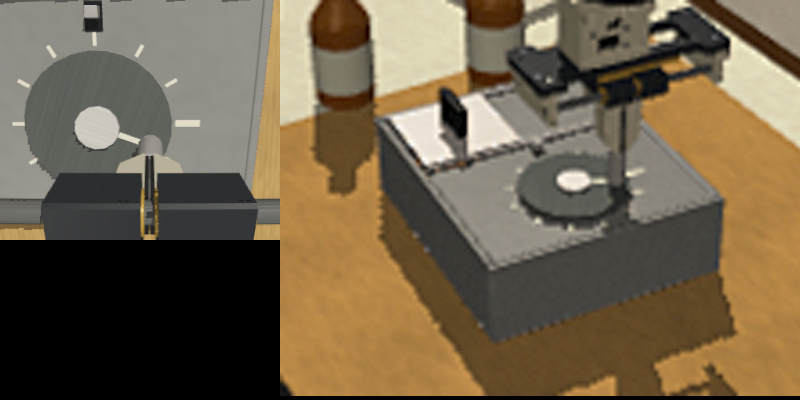

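The wrist crop shows the post still standing just beyond (+y of) the shut fingers, and its line hasn't moved. That suggests a wrist-camera offset, so I'll check the hub and finger positions with the fixed cameras.

```bash
cat >> h.py <<'E'
def proj(C,p):
    _,T,f,cx,cy,k=C; q=np.linalg.inv(T)@np.append(p,1); s=q[:2]/q[2]; s=s*(1+k*(s@s)); return f*s+np.array([cx,cy])
E
python3 - <<'E'
from h import *
o=monitor.get_obs(); R=np.array(o["tcp_rot"]); tip=np.array(o["position"])+R@[0,0,.014]
out=np.zeros((600,800,3),np.uint8)
for n,x0,y0,off in [("scene",260,130,0),("side",280,160,400)]:
    C=cam(n); im=C[0]
    u=proj(C,[.547,-.007,.097]).astype(int); m=(im.min(2)>150)
    w=np.zeros_like(m); w[u[1]-12:u[1]+12,u[0]-12:u[0]+12]=1
    for ce,st in blobs(m&w,10): print(n,np.round(ce,1),st,cast(C,ce,.097))
    k=proj(C,[.5816,-.0232,.127]);t=proj(C,tip); print(n,"knobtop",k,"tip",t)
    g=cv2.resize(im[y0:y0+100,x0:x0+100],None,fx=4,fy=4,interpolation=cv2.INTER_NEAREST)
    for q,col in((k,(255,0,0)),(t,(0,255,0)),(proj(C,[.547,-.007,.097]),(0,0,255))):
        cv2.circle(g,tuple(int(v) for v in (np.array(q)-[x0,y0])*4+2),4,col,1)
    out[:400,off:off+400]=g
cv2.imwrite("pics/s4.png",out[:400,:,::-1])
E
```

```text
scene [306.1 195.6] [305 192   4   9  20] [ 0.54068098 -0.04684275  0.097     ]
scene [313.2 205.3] [304 201  16   9  83] [ 0.55057011 -0.0035431   0.097     ]
scene knobtop [300.80952413 200.22093833] tip [300.84652798 205.37403863]
side [321.7 199.7] [317 197  13   6  41] [ 0.54663609 -0.01123712  0.097     ]
side knobtop [332.63220147 190.93926273] tip [332.59502758 197.0784968 ]
```

View pics/s4.png

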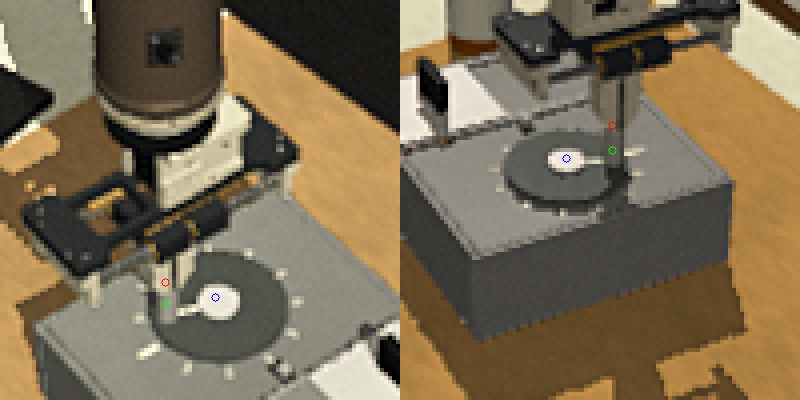

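```bash
python3 - <<'E'
from h import *
c=imaging.camera("wrist"); T=np.array(c["T_tool_cam"]); f=200/np.tan(np.radians(c["vertical_fov"])/2)
C=(0,T,f,c["cx"],c["cy"],c["k1"])
for x in(-.0095,0,.0095):
  for z in(-.03,-.02,-.01,0,.014): print(x,z,proj(C,[x,-.046,z]).round(),proj(C,[x,.046,z]).round())
w=cv2.imread("pics/w2.png")[200:300,150:490]
cv2.imwrite("pics/w5.png",cv2.resize(w,(782,230),interpolation=cv2.INTER_CUBIC))
E
```

```text
-0.0095 -0.03 [238. 278.] [402. 278.]
-0.0095 -0.02 [243. 269.] [397. 268.]
-0.0095 -0.01 [246. 260.] [393. 260.]
-0.0095 0 [250. 252.] [389. 252.]
-0.0095 0.014 [254. 243.] [385. 243.]
0 -0.03 [237. 263.] [403. 263.]
0 -0.02 [241. 254.] [398. 254.]
0 -0.01 [245. 247.] [394. 246.]
0 0 [249. 239.] [391. 239.]
0 0.014 [254. 231.] [386. 230.]
0.0095 -0.03 [235. 248.] [405. 248.]
0.0095 -0.02 [240. 240.] [400. 240.]
0.0095 -0.01 [244. 232.] [396. 232.]
0.0095 0 [248. 226.] [392. 226.]
0.0095 0.014 [252. 218.] [387. 218.]
```

View pics/w5.png

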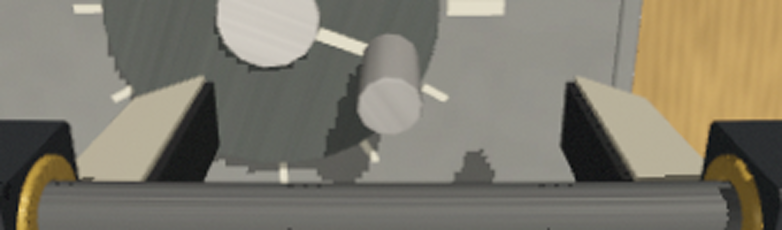

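The fingertip corners in w2, at about (243,237) and (244,264), put the tips about 13 mm behind the TCP, not 14 mm ahead. The tips were therefore at z≈0.130, just above the knob top, and the fixed views agree. I'll open part-way and go lower, checking force on the way.

Call:
{"api": "servo_tool", "payload": {
  "plan": [0.2,0,0,0,0,0.2,0,0,0,0,0.2,0,0,0,0,0.2,0,0,0,0,0.2,0,0,0,0,0.2,0,0,0.004,0,0.2,0,0,0.008,0,0.2,0,0,0.012,0]
}}

```text
t: 4.6
position: [0.5814, -0.024, 0.1045]
tcp_rot: [[0.08, 0.997, -0.0], [0.997, -0.08, -0.0], [-0.0, -0.0, -1.0]]
contact_force: [-0.0, -0.2, -0.2]
width: 0.599
gripper_force: 0.0
```

Call:
{"api": "servo_tool", "payload": {
  "plan": [0.2,0,0,0.003,0,0.2,0,0,0.006,0,0.2,0,0,0.009,0,0.2,0,0,0.012,0,-1,0,0,0.013,0,-1,0,0,0.013,0,-1,0,0,0.013,0,-1,0,0,0.013,0],
  "force": 15
}}

```text
t: 5.6
position: [0.5816, -0.024, 0.092]
tcp_rot: [[0.08, 0.997, 0.0], [0.997, -0.08, -0.0], [-0.0, 0.0, -1.0]]
contact_force: [-0.6, -0.7, 0.2]
width: 0.214
gripper_force: 0.0
```

Call:
{"api": "servo_tool", "payload": {
  "plan": [-1,0,0,0,0,-1,0,0,0,0,-1,0,0,0,0,-1,0,0,0,0,-1,0,0,0,0,-1,0,0,0,0,-1,0,0,0,0,-1,0,0,0,0],
  "force": 15
}}

```text
t: 6.6
position: [0.5819, -0.0241, 0.0921]
tcp_rot: [[0.08, 0.997, 0.001], [0.997, -0.08, -0.0], [0.0, 0.001, -1.0]]
contact_force: [4.1, -1.3, 1.0]
width: 0.191
gripper_force: 15.0
```

```bash
cat > r.py <<'E'
import sys, numpy as np
# rows of (tool x = box y, tool y = box x) shifts from dial angle a along the circle
a,*bs=map(float,sys.argv[1:])
print([[round(float(.04*(np.sin(x)-np.sin(a))),4),round(float(.04*(np.cos(x)-np.cos(a))),4)] for x in bs])
E
python3 r.py -.353 -.2 .1 .4 .7 1.0 1.3 1.5 1.571; python3 r.py 1.571 1.8 2.2 2.6 3.0 3.4 3.8 4.2 4.6;  python3 r.py 4.6 5 5.4 5.8 6.2 6.6 7 7.2 7.33
```

```text
[[0.0059, 0.0017], [0.0178, 0.0023], [0.0294, -0.0007], [0.0396, -0.0069], [0.0475, -0.0159], [0.0524, -0.0268], [0.0537, -0.0347], [0.0538, -0.0375]]
[[-0.001, -0.0091], [-0.0077, -0.0235], [-0.0194, -0.0343], [-0.0344, -0.0396], [-0.0502, -0.0387], [-0.0645, -0.0316], [-0.0749, -0.0196], [-0.0797, -0.0045]]
[[0.0014, 0.0158], [0.0088, 0.0299], [0.0212, 0.0399], [0.0364, 0.0443], [0.0522, 0.0425], [0.066, 0.0346], [0.0715, 0.0288], [0.0744, 0.0245]]
```

Call:
{"api": "servo_tool", "payload": {
  "plan": [-1,0.0059,0.0017,0,0,-1,0.0178,0.0023,0,0,-1,0.0294,-0.0007,0,0,-1,0.0396,-0.0069,0,0,-1,0.0475,-0.0159,0,0,-1,0.0524,-0.0268,0,0,-1,0.0537,-0.0347,0,0,-1,0.0538,-0.0375,0,0]
}}

```text
t: 7.6
position: [0.5476, 0.033, 0.092]
tcp_rot: [[0.08, 0.997, -0.0], [0.997, -0.08, 0.0], [0.0, -0.0, -1.0]]
contact_force: [3.4, 2.4, 1.4]
width: 0.186
gripper_force: 15.0
```

```bash
cat > st.py <<'E'
from h import *
o=monitor.get_obs(); print(np.round(o["contact_force"],1),round(o["t"],2),o["width"]); C=cam("wrist"); im=C[0]
c=np.array([.545,-.0072]); p=np.array(o["position"])[:2]-c; print("tcp r,ang",np.hypot(*p),np.arctan2(p[1],p[0])+.08)
hsv=cv2.cvtColor(im,cv2.COLOR_RGB2HSV); m=(im.min(2)>165)
for ce,st in blobs(m,15):
    q=cast(C,ce,.093)[:2]-c
    if np.hypot(*q)<.034 and st[4]<400: print("line",np.hypot(*q).round(4),np.arctan2(q[1],q[0])+.08,st[4])
E
python3 st.py
```

```text
[3.4 2.4 1.4] 7.6 0.18551570850804916
tcp r,ang 0.04028197091406229 1.5860186578598463
line 0.0292 1.5786801595476063 23
```

Call:
{"api": "servo_tool", "payload": {
  "plan": [-1,-0.001,-0.0091,0,0,-1,-0.0077,-0.0235,0,0,-1,-0.0194,-0.0343,0,0,-1,-0.0344,-0.0396,0,0,-1,-0.0502,-0.0387,0,0,-1,-0.0645,-0.0316,0,0,-1,-0.0749,-0.0196,0,0,-1,-0.0797,-0.0045,0,0]
}}

```text
t: 8.65
position: [0.5364, -0.0462, 0.0919]
tcp_rot: [[0.08, 0.997, -0.002], [0.997, -0.08, 0.002], [0.002, -0.002, -1.0]]
contact_force: [-2.1, 11.3, 6.9]
width: 0.188
gripper_force: 15.0
```

```bash
python3 st.py
```

```text
[-2.1 11.3  6.9] 8.65 0.18831383015673295
tcp r,ang 0.03993080961945916 -1.7081575239190276
line 0.0247 -1.7148231633980955 133
```

Call:
{"api": "servo_tool", "payload": {
  "plan": [-1,0.0014,0.0158,0,0,-1,0.0088,0.0299,0,0,-1,0.0212,0.0399,0,0,-1,0.0364,0.0443,0,0,-1,0.0522,0.0425,0,0,-1,0.066,0.0346,0,0,-1,0.0715,0.0288,0,0,-1,0.0744,0.0245,0,0]
}}

```text
t: 9.7
position: [0.5689, 0.0256, 0.0921]
tcp_rot: [[0.08, 0.997, 0.002], [0.997, -0.08, 0.0], [0.001, 0.002, -1.0]]
contact_force: [7.6, 2.4, -2.1]
width: 0.192
gripper_force: 15.0
```

```bash
python3 st.py;python3 r.py 7.33 7 6.6 6.2 5.8 5.4 5.0 4.6 4.2;python3 r.py 4.2 3.8 3.4 3 2.6 2.2 1.8 1.4 1; python3 r.py 1 .8 .5 .2 -.1 -.3 -.45 -.52 -.524
```

```text
[ 7.6  2.4 -2.1] 9.7 0.1920139701403922
tcp r,ang 0.04055003842943372 1.0218142121981586
line 0.0315 0.7727040232271656 62
[[-0.0084, 0.0101], [-0.0222, 0.018], [-0.038, 0.0198], [-0.0532, 0.0154], [-0.0655, 0.0054], [-0.073, -0.0087], [-0.0744, -0.0245], [-0.0695, -0.0396]]
[[0.0104, -0.012], [0.0246, -0.0191], [0.0405, -0.02], [0.0555, -0.0147], [0.0672, -0.0039], [0.0738, 0.0105], [0.0743, 0.0264], [0.0685, 0.0412]]
[[-0.005, 0.0063], [-0.0145, 0.0135], [-0.0257, 0.0176], [-0.0377, 0.0182], [-0.0455, 0.0166], [-0.0511, 0.0144], [-0.0535, 0.0131], [-0.0537, 0.013]]
```

Call:
{"api": "servo_tool", "payload": {
  "plan": [-1,0,0,0,0,-1,0,0,0,0,-1,0,0,0,0,-1,0,0,0,0,-1,0,0,0,0,-1,0,0,0,0,-1,0,0,0,0,-1,0,0,0,0]
}}

```text
t: 10.75
position: [0.5681, 0.0261, 0.0921]
tcp_rot: [[0.08, 0.997, 0.001], [0.997, -0.08, 0.001], [0.001, 0.001, -1.0]]
contact_force: [4.2, 6.8, 1.1]
width: 0.195
gripper_force: 15.0
```

```bash
python3 st.py; python3 - <<'E'
from h import *
C=cam("wrist"); im=C[0]; m=(im.min(2)>150); c=np.array([.545,-.0072])
for ce,st in blobs(m,6):
    q=cast(C,ce,.093)[:2]-c
    if np.hypot(*q)<.075: print(np.round(ce,1),st,np.hypot(*q).round(4),np.arctan2(q[1],q[0])+.08)
cv2.imwrite("pics/w6.png",cv2.resize(im[150:350,150:490],(782,460))[:,:,::-1])
E
```

```text
[4.2 6.8 1.1] 10.75 0.19516148667062308
tcp r,ang 0.04052165172170935 1.0430382244771352
line 0.0313 0.8166878205956921 55
[288. 199.] [286 193   5  13  65] 0.0629 1.5560151254129762
[242.4 210.5] [237 204  12  14  65] 0.062 2.0368047649481835
[335.1 210.2] [330 204  11  13  68] 0.0631 1.0747723353479932
[288.7 250.8] [271 234  29  44 507] 0.0272 1.5662387351866025
[351.3 249.6] [339 234  36  44 567] 0.0497 0.5998397986502028
[213.1 241.1] [206 237  15  10  70] 0.0597 2.5311679428538643
[317.1 265.3] [304 253  28  26 528] 0.0249 0.7222970869313402
```

View pics/w6.png

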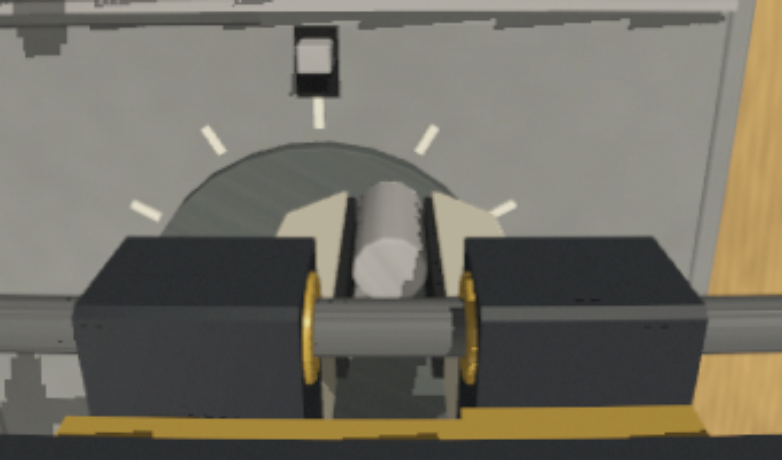

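The knob is still between the pads, with its top centre at about (319,266) and the tab locked at (286,174). The "line" blob here was knob glare, so I'll take the angle from the knob top instead.

```bash
python3 - <<'E'
from h import *
C=cam("wrist"); c=np.array([.545,-.0072])
for uv in[(319,266),(319,268)]:
    q=cast(C,uv,.127)[:2]-c; print(np.hypot(*q),np.arctan2(q[1],q[0])+.08)
E
```

```text
0.041476783120101786 1.0686232358370775
0.04041141212269324 1.054138462797819
```

Call:
{"api": "servo_tool", "payload": {
  "plan": [-1,-0.0084,0.0101,0,0,-1,-0.0222,0.018,0,0,-1,-0.038,0.0198,0,0,-1,-0.0532,0.0154,0,0,-1,-0.0655,0.0054,0,0,-1,-0.073,-0.0087,0,0,-1,-0.0744,-0.0245,0,0,-1,-0.0695,-0.0396,0,0]
}}

```text
t: 11.9
position: [0.5226, -0.0399, 0.0921]
tcp_rot: [[0.08, 0.997, 0.002], [0.997, -0.08, 0.001], [0.001, 0.002, -1.0]]
contact_force: [10.1, 10.5, -3.7]
width: 0.19
gripper_force: 15.0
```

Call:
{"api": "servo_tool", "payload": {
  "plan": [-1,0.0104,-0.012,0,0,-1,0.0246,-0.0191,0,0,-1,0.0405,-0.02,0,0,-1,0.0555,-0.0147,0,0,-1,0.0672,-0.0039,0,0,-1,0.0738,0.0105,0,0,-1,0.0743,0.0264,0,0,-1,0.0685,0.0412,0,0]
}}

```text
t: 12.9
position: [0.5683, 0.0262, 0.0919]
tcp_rot: [[0.078, 0.997, -0.003], [0.997, -0.078, 0.002], [0.001, -0.003, -1.0]]
contact_force: [-4.3, 2.3, 8.2]
width: 0.19
gripper_force: 15.0
```

Call:
{"api": "servo_tool", "payload": {
  "plan": [-1,-0.005,0.0063,0,0,-1,-0.0145,0.0135,0,0,-1,-0.0257,0.0176,0,0,-1,-0.0377,0.0182,0,0,-1,-0.0455,0.0166,0,0,-1,-0.0511,0.0144,0,0,-1,-0.0535,0.0131,0,0,-1,-0.0537,0.013,0,0]
}}

```text
t: 13.9
position: [0.578, -0.0305, 0.092]
tcp_rot: [[0.08, 0.997, 0.0], [0.997, -0.08, -0.001], [-0.001, 0.0, -1.0]]
contact_force: [3.1, -1.6, 3.7]
width: 0.193
gripper_force: 15.0
```

Call:
{"api": "servo_tool", "payload": {
  "plan": [-1,0,0,0,0,-1,0,0,0,0,-1,0,0,0,0,-1,0,0,0,0,-1,0,0,0,0,-1,0,0,0,0,-1,0,0,0,0,-1,0,0,0,0]
}}

```text
t: 14.9
position: [0.578, -0.0305, 0.092]
tcp_rot: [[0.08, 0.997, -0.0], [0.997, -0.08, -0.001], [-0.001, -0.0, -1.0]]
contact_force: [2.7, -3.7, 4.8]
width: 0.19
gripper_force: 15.0
```

```bash
python3 st.py; python3 r.py -.524 -.45 -.3 -.1 .1 .3 .5 .65 .7; for a in .7 .8 .9 1.0 1.1 1.2 1.3 1.4 1.5 1.6 1.7 1.8 1.9 2 2.1 2.2; do echo $a; python3 r.py $a $(python3 -c "print($a+.05,$a+.1)"); done
```

```text
[ 2.7 -3.7  4.8] 14.9 0.19041348101540853
tcp r,ang 0.04041894000353622 -0.5335691961195551
[[0.0026, 0.0014], [0.0082, 0.0036], [0.016, 0.0052], [0.024, 0.0052], [0.0318, 0.0036], [0.0392, 0.0005], [0.0442, -0.0028], [0.0458, -0.004]]
.7
[[0.0015, -0.0013], [0.0029, -0.0027]]
.8
[[0.0014, -0.0015], [0.0026, -0.003]]
.9
[[0.0012, -0.0016], [0.0023, -0.0033]]
1.0
[[0.001, -0.0017], [0.002, -0.0035]]
1.1
[[0.0009, -0.0018], [0.0016, -0.0036]]
1.2
[[0.0007, -0.0019], [0.0013, -0.0038]]
1.3
[[0.0005, -0.0019], [0.0009, -0.0039]]
1.4
[[0.0003, -0.002], [0.0005, -0.004]]
1.5
[[0.0001, -0.002], [0.0001, -0.004]]
1.6
[[-0.0001, -0.002], [-0.0003, -0.004]]
1.7
[[-0.0003, -0.002], [-0.0007, -0.0039]]
1.8
[[-0.0005, -0.0019], [-0.0011, -0.0038]]
1.9
[[-0.0007, -0.0019], [-0.0015, -0.0037]]
2
[[-0.0009, -0.0018], [-0.0018, -0.0035]]
2.1
[[-0.0011, -0.0017], [-0.0022, -0.0033]]
2.2
[[-0.0012, -0.0016], [-0.0025, -0.0031]]
```

```bash
python3 - <<'E'
from h import *
C=cam("wrist"); im=C[0]; c=np.array([.545,-.0072])
for th in(165,150,140):
  for ce,st in blobs(im.min(2)>th,6):
    q=cast(C,ce,.093)[:2]-c; k=cast(C,ce,.127)[:2]-c
    if np.hypot(*q)<.056: print(th,np.round(ce,1),st,np.hypot(*q).round(4),round(np.arctan2(q[1],q[0])+.08,3),"k",np.hypot(*k).round(4),round(np.arctan2(k[1],k[0])+.08,3))
a=-.524-.08
for t in(-.65,-.58,-.524,-.46,-.4):
    a=t-.08; print(t,[proj(C,[c[0]+r*np.cos(a),c[1]+r*np.sin(a),z]).round(1).tolist() for r,z in((.018,.093),(.028,.093),(.04,.127))])
cv2.imwrite("pics/w7.png",cv2.resize(im[150:350,150:490],(782,460))[:,:,::-1])
E
```

```text
165 [266.1 211.9] [ 239  187   71   50 2050] 0.0017 -0.686 k 0.0141 0.969
165 [192.2 248.2] [188 245   9   8  41] 0.0558 -2.646 k 0.0334 -2.879
165 [317. 264.] [305 254  27  24 300] 0.0504 -0.857 k 0.0378 -0.493
150 [270.8 219.7] [ 238  187   72   91 2622] 0.0075 -1.005 k 0.0126 0.634
150 [317.3 265.8] [304 253  28  26 533] 0.0515 -0.872 k 0.0384 -0.517
140 [181.6 174.7] [181 171   2   9  10] 0.0538 2.701 k 0.0444 2.374
140 [348.2 187.2] [347 185   3   5   8] 0.0542 0.276 k 0.0544 0.464
140 [271.  220.2] [ 238  186   72   93 2701] 0.0079 -1.016 k 0.0125 0.612
140 [350.  192.5] [349 190   3   6   6] 0.0545 0.212 k 0.0541 0.413
140 [319.3 257.9] [304 230  29  49 846] 0.0481 -0.77 k 0.0373 -0.391
-0.65 [[287.4, 226.4], [300.2, 235.1], [314.3, 274.3]]
-0.58 [[288.5, 224.9], [301.9, 232.8], [317.3, 270.6]]
-0.524 [[289.3, 223.6], [303.1, 230.9], [319.5, 267.5]]
-0.46 [[290.1, 222.1], [304.4, 228.6], [321.8, 263.8]]
-0.4 [[290.8, 220.7], [305.5, 226.4], [323.7, 260.1]]
```

View pics/w7.png

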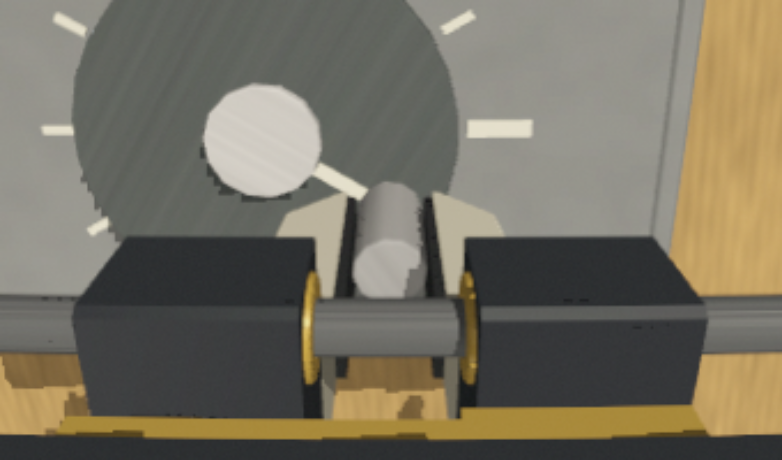

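The line runs from about (288,223) to (307,234), which puts the dial at about −0.55, inside the window. Next I'll turn left to 0.7, then go in small checked steps.

Call:
{"api": "servo_tool", "payload": {
  "plan": [-1,0.0026,0.0014,0,0,-1,0.0082,0.0036,0,0,-1,0.016,0.0052,0,0,-1,0.024,0.0052,0,0,-1,0.0318,0.0036,0,0,-1,0.0392,0.0005,0,0,-1,0.0442,-0.0028,0,0,-1,0.0458,-0.004,0,0],
  "force": 12
}}

```text
t: 16.0
position: [0.578, 0.0167, 0.092]
tcp_rot: [[0.079, 0.997, 0.001], [0.997, -0.079, 0.0], [0.001, 0.001, -1.0]]
contact_force: [5.9, -0.6, 4.1]
width: 0.191
gripper_force: 12.0
```

```bash
cat > ck.py <<'E'
from h import *
o=monitor.get_obs(); C=cam("wrist"); im=C[0]
c=np.array([.545,-.0072]); p=np.array(o["position"])[:2]-c; a=np.arctan2(p[1],p[0]); F=np.array(o["contact_force"])
R=np.array([[.9968,.0799],[-.0799,.9968]])
def b(y): u=proj(C,np.append(c+R@[0.0015,y],.094)).round().astype(int); return [int(u[0]),int(u[1]),int(im[u[1]-1:u[1]+2,u[0]-1:u[0]+2].mean())]
print("t%.1f ang %.3f r %.4f Ftan %.1f Frad %.1f w %.3f"%(o["t"],a+.08,np.hypot(*p),F[1]*np.cos(a)-F[0]*np.sin(a),F[0]*np.cos(a)+F[1]*np.sin(a),o["width"]),"tab locked/dropped",b(.078),b(.068))
E
python3 ck.py; for a in $(seq .7 .06 2.3); do echo $a $(python3 r.py $a $(python3 -c "print($a+.03,$a+.06)")); done
```

```text
t16.0 ang 0.707 r 0.0408 Ftan -4.0 Frad 4.4 w 0.191 tab locked/dropped [269, 161, 171] [270, 178, 52]
0.70 [[0.0009, -0.0008], [0.0018, -0.0016]]
0.76 [[0.0009, -0.0008], [0.0017, -0.0017]]
0.82 [[0.0008, -0.0009], [0.0016, -0.0018]]
0.88 [[0.0008, -0.0009], [0.0015, -0.0019]]
0.94 [[0.0007, -0.001], [0.0014, -0.002]]
1.00 [[0.0006, -0.001], [0.0012, -0.0021]]
1.06 [[0.0006, -0.0011], [0.0011, -0.0021]]
1.12 [[0.0005, -0.0011], [0.001, -0.0022]]
1.18 [[0.0004, -0.0011], [0.0008, -0.0022]]
1.24 [[0.0004, -0.0011], [0.0007, -0.0023]]
1.30 [[0.0003, -0.0012], [0.0006, -0.0023]]
1.36 [[0.0002, -0.0012], [0.0004, -0.0024]]
1.42 [[0.0002, -0.0012], [0.0003, -0.0024]]
1.48 [[0.0001, -0.0012], [0.0001, -0.0024]]
1.54 [[0.0, -0.0012], [0.0, -0.0024]]
1.60 [[-0.0001, -0.0012], [-0.0001, -0.0024]]
1.66 [[-0.0001, -0.0012], [-0.0003, -0.0024]]
1.72 [[-0.0002, -0.0012], [-0.0004, -0.0024]]
1.78 [[-0.0003, -0.0012], [-0.0006, -0.0023]]
1.84 [[-0.0003, -0.0012], [-0.0007, -0.0023]]
1.90 [[-0.0004, -0.0011], [-0.0008, -0.0022]]
1.96 [[-0.0005, -0.0011], [-0.001, -0.0022]]
2.02 [[-0.0005, -0.0011], [-0.0011, -0.0021]]
2.08 [[-0.0006, -0.001], [-0.0012, -0.0021]]
2.14 [[-0.0007, -0.001], [-0.0014, -0.002]]
2.20 [[-0.0007, -0.001], [-0.0015, -0.0019]]
2.26 [[-0.0008, -0.0009], [-0.0016, -0.0018]]
```

Call:
{"api": "servo_tool", "payload": {
  "plan": [-1,0.0009,-0.0008,0,0,-1,0.0018,-0.0016,0,0,-1,0.0027,-0.0024,0,0,-1,0.0035,-0.0033,0,0,-1,0.0035,-0.0033,0,0,-1,0.0035,-0.0033,0,0,-1,0.0035,-0.0033,0,0,-1,0.0035,-0.0033,0,0]
}}

```text
t: 17.05
position: [0.5754, 0.0199, 0.092]
tcp_rot: [[0.08, 0.997, 0.001], [0.997, -0.08, 0.0], [0.0, 0.001, -1.0]]
contact_force: [4.2, 1.1, 2.4]
width: 0.192
gripper_force: 12.0
```

```bash
python3 ck.py
```

```text
t17.1 ang 0.809 r 0.0407 Ftan -1.9 Frad 3.9 w 0.192 tab locked/dropped [275, 166, 170] [275, 183, 89]
```

Call:
{"api": "servo_tool", "payload": {
  "plan": [-1,0.0004,-0.0004,0,0,-1,0.0008,-0.0009,0,0,-1,0.0012,-0.0013,0,0,-1,0.0016,-0.0018,0,0,-1,0.0016,-0.0018,0,0,-1,0.0016,-0.0018,0,0,-1,0.0016,-0.0018,0,0,-1,0.0016,-0.0018,0,0]
}}

```text
t: 18.1
position: [0.5733, 0.022, 0.092]
tcp_rot: [[0.08, 0.997, 0.0], [0.997, -0.08, 0.001], [0.001, 0.0, -1.0]]
contact_force: [5.4, 2.2, 2.8]
width: 0.193
gripper_force: 12.0
```

```bash
python3 ck.py
```

```text
t18.1 ang 0.880 r 0.0407 Ftan -2.3 Frad 5.3 w 0.193 tab locked/dropped [278, 169, 170] [279, 186, 93]
```

Call:
{"api": "servo_tool", "payload": {
  "plan": [-1,0.0004,-0.0005,0,0,-1,0.0008,-0.0009,0,0,-1,0.0012,-0.0014,0,0,-1,0.0015,-0.0019,0,0,-1,0.0015,-0.0019,0,0,-1,0.0015,-0.0019,0,0,-1,0.0015,-0.0019,0,0,-1,0.0015,-0.0019,0,0]
}}

```text
t: 19.15
position: [0.5719, 0.0233, 0.092]
tcp_rot: [[0.08, 0.997, 0.001], [0.997, -0.08, 0.0], [0.0, 0.001, -1.0]]
contact_force: [5.7, 1.6, 3.0]
width: 0.189
gripper_force: 12.0
```

```bash
python3 ck.py
```

```text
t19.1 ang 0.929 r 0.0407 Ftan -3.2 Frad 5.0 w 0.189 tab locked/dropped [281, 171, 170] [282, 188, 103]
```

Call:
{"api": "servo_tool", "payload": {
  "plan": [-1,0.0004,-0.0005,0,0,-1,0.0007,-0.001,0,0,-1,0.0011,-0.0015,0,0,-1,0.0014,-0.002,0,0,-1,0.0014,-0.002,0,0,-1,0.0014,-0.002,0,0,-1,0.0014,-0.002,0,0,-1,0.0014,-0.002,0,0]
}}

```text
t: 20.2
position: [0.5695, 0.0251, 0.092]
tcp_rot: [[0.08, 0.997, 0.0], [0.997, -0.08, 0.0], [0.0, 0.0, -1.0]]
contact_force: [4.1, 3.6, 4.0]
width: 0.189
gripper_force: 12.0
```

```bash
python3 ck.py
```

```text
t20.2 ang 1.002 r 0.0406 Ftan -1.1 Frad 5.4 w 0.189 tab locked/dropped [285, 174, 170] [286, 190, 78]
```

Call:
{"api": "servo_tool", "payload": {
  "plan": [-1,0.0003,-0.0005,0,0,-1,0.0006,-0.001,0,0,-1,0.0009,-0.0015,0,0,-1,0.0012,-0.0021,0,0,-1,0.0012,-0.0021,0,0,-1,0.0012,-0.0021,0,0,-1,0.0012,-0.0021,0,0,-1,0.0012,-0.0021,0,0]
}}

```text
t: 21.25
position: [0.5679, 0.0264, 0.092]
tcp_rot: [[0.08, 0.997, 0.001], [0.997, -0.08, 0.0], [0.0, 0.001, -1.0]]
contact_force: [5.9, 3.3, 2.4]
width: 0.189
gripper_force: 12.0
```

```bash
python3 ck.py
```

```text
t21.2 ang 1.053 r 0.0406 Ftan -3.0 Frad 6.0 w 0.189 tab locked/dropped [288, 176, 170] [289, 192, 96]
```

Call:
{"api": "servo_tool", "payload": {
  "plan": [-1,0.0003,-0.0005,0,0,-1,0.0006,-0.0011,0,0,-1,0.0009,-0.0016,0,0,-1,0.0011,-0.0022,0,0,-1,0.0011,-0.0022,0,0,-1,0.0011,-0.0022,0,0,-1,0.0011,-0.0022,0,0,-1,0.0011,-0.0022,0,0]
}}

```text
t: 22.3
position: [0.5654, 0.0279, 0.092]
tcp_rot: [[0.08, 0.997, 0.0], [0.997, -0.08, 0.001], [0.001, 0.0, -1.0]]
contact_force: [4.8, 3.4, 3.8]
width: 0.192
gripper_force: 12.0
```

```bash
python3 ck.py
```

```text
t22.3 ang 1.124 r 0.0406 Ftan -2.5 Frad 5.4 w 0.192 tab locked/dropped [293, 178, 170] [293, 194, 100]
```

Call:
{"api": "servo_tool", "payload": {
  "plan": [-1,0.0003,-0.0005,0,0,-1,0.0005,-0.0011,0,0,-1,0.0008,-0.0016,0,0,-1,0.001,-0.0022,0,0,-1,0.001,-0.0022,0,0,-1,0.001,-0.0022,0,0,-1,0.001,-0.0022,0,0,-1,0.001,-0.0022,0,0]
}}

```text
t: 23.35
position: [0.5635, 0.0289, 0.092]
tcp_rot: [[0.08, 0.997, 0.0], [0.997, -0.08, 0.0], [0.0, 0.0, -1.0]]
contact_force: [4.8, 2.9, 2.5]
width: 0.198
gripper_force: 12.0
```

```bash
python3 ck.py
```

```text
t23.4 ang 1.177 r 0.0405 Ftan -2.9 Frad 4.8 w 0.198 tab locked/dropped [296, 179, 169] [297, 195, 88]
```

Call:
{"api": "servo_tool", "payload": {
  "plan": [-1,0.0002,-0.0006,0,0,-1,0.0005,-0.0012,0,0,-1,0.0007,-0.0017,0,0,-1,0.0009,-0.0023,0,0,-1,0.0009,-0.0023,0,0,-1,0.0009,-0.0023,0,0,-1,0.0009,-0.0023,0,0,-1,0.0009,-0.0023,0,0]
}}

```text
t: 24.4
position: [0.5606, 0.0301, 0.0919]
tcp_rot: [[0.08, 0.997, -0.001], [0.997, -0.08, 0.0], [0.0, -0.001, -1.0]]
contact_force: [2.7, 4.2, 5.0]
width: 0.196
gripper_force: 12.0
```

```bash
python3 ck.py
```

```text
t24.4 ang 1.254 r 0.0404 Ftan -0.9 Frad 5.0 w 0.196 tab locked/dropped [301, 181, 169] [301, 197, 111]
```

Call:
{"api": "servo_tool", "payload": {
  "plan": [-1,0.0002,-0.0006,0,0,-1,0.0004,-0.0011,0,0,-1,0.0006,-0.0017,0,0,-1,0.0007,-0.0023,0,0,-1,0.0007,-0.0023,0,0,-1,0.0007,-0.0023,0,0,-1,0.0007,-0.0023,0,0,-1,0.0007,-0.0023,0,0]
}}

```text
t: 25.45
position: [0.559, 0.0308, 0.092]
tcp_rot: [[0.08, 0.997, 0.001], [0.997, -0.08, 0.0], [0.0, 0.0, -1.0]]
contact_force: [4.1, 3.2, 4.7]
width: 0.191
gripper_force: 12.0
```

```bash
python3 ck.py
```

```text
t25.4 ang 1.297 r 0.0405 Ftan -2.7 Frad 4.5 w 0.191 tab locked/dropped [304, 182, 169] [304, 198, 135]
```

Call:
{"api": "servo_tool", "payload": {
  "plan": [-1,0.0002,-0.0006,0,0,-1,0.0003,-0.0012,0,0,-1,0.0005,-0.0018,0,0,-1,0.0006,-0.0023,0,0,-1,0.0006,-0.0023,0,0,-1,0.0006,-0.0023,0,0,-1,0.0006,-0.0023,0,0,-1,0.0006,-0.0023,0,0]
}}

```text
t: 26.5
position: [0.5562, 0.0316, 0.092]
tcp_rot: [[0.08, 0.997, -0.001], [0.997, -0.08, 0.0], [0.0, -0.001, -1.0]]
contact_force: [2.7, 3.6, 5.7]
width: 0.19
gripper_force: 12.0
```

```bash
python3 ck.py
```

```text
t26.5 ang 1.371 r 0.0404 Ftan -1.6 Frad 4.2 w 0.190 tab locked/dropped [309, 183, 169] [309, 199, 130]
```

Call:
{"api": "servo_tool", "payload": {
  "plan": [-1,0.0001,-0.0006,0,0,-1,0.0002,-0.0012,0,0,-1,0.0003,-0.0018,0,0,-1,0.0004,-0.0024,0,0,-1,0.0004,-0.0024,0,0,-1,0.0004,-0.0024,0,0,-1,0.0004,-0.0024,0,0,-1,0.0004,-0.0024,0,0]
}}

```text
t: 27.55
position: [0.5542, 0.0321, 0.092]
tcp_rot: [[0.08, 0.997, 0.0], [0.997, -0.08, 0.0], [0.0, 0.0, -1.0]]
contact_force: [3.6, 3.2, 5.4]
width: 0.192
gripper_force: 12.0
```

```bash
python3 ck.py
```

```text
t27.6 ang 1.420 r 0.0404 Ftan -2.8 Frad 3.9 w 0.192 tab locked/dropped [312, 183, 168] [312, 199, 107]
```

Call:
{"api": "servo_tool", "payload": {
  "plan": [-1,0.0001,-0.0006,0,0,-1,0.0002,-0.0012,0,0,-1,0.0002,-0.0018,0,0,-1,0.0003,-0.0024,0,0,-1,0.0003,-0.0024,0,0,-1,0.0003,-0.0024,0,0,-1,0.0003,-0.0024,0,0,-1,0.0003,-0.0024,0,0]
}}

```text
t: 28.6
position: [0.5514, 0.0326, 0.0919]
tcp_rot: [[0.08, 0.997, -0.001], [0.997, -0.08, 0.0], [0.0, -0.001, -1.0]]
contact_force: [2.4, 3.5, 6.2]
width: 0.192
gripper_force: 12.0
```

```bash
python3 ck.py
```

```text
t28.6 ang 1.492 r 0.0403 Ftan -1.8 Frad 3.8 w 0.192 tab locked/dropped [317, 184, 168] [317, 200, 127]
```

Call:
{"api": "servo_tool", "payload": {
  "plan": [-1,0,-0.0006,0,0,-1,0.0001,-0.0012,0,0,-1,0.0001,-0.0018,0,0,-1,0.0001,-0.0024,0,0,-1,0.0001,-0.0024,0,0,-1,0.0001,-0.0024,0,0,-1,0.0001,-0.0024,0,0,-1,0.0001,-0.0024,0,0]
}}

```text
t: 29.65
position: [0.5494, 0.0328, 0.092]
tcp_rot: [[0.08, 0.997, -0.0], [0.997, -0.08, 0.0], [0.0, -0.0, -1.0]]
contact_force: [3.3, 5.0, 5.6]
width: 0.187
gripper_force: 12.0
```

```bash
python3 ck.py
```

```text
t29.6 ang 1.542 r 0.0403 Ftan -2.7 Frad 5.3 w 0.187 tab locked/dropped [320, 184, 168] [320, 200, 133]
```

Call:
{"api": "servo_tool", "payload": {
  "plan": [-1,0,-0.0006,0,0,-1,0,-0.0012,0,0,-1,0,-0.0018,0,0,-1,0,-0.0024,0,0,-1,0,-0.0024,0,0,-1,0,-0.0024,0,0,-1,0,-0.0024,0,0,-1,0,-0.0024,0,0]
}}

```text
t: 30.7
position: [0.5466, 0.033, 0.0919]
tcp_rot: [[0.08, 0.997, -0.001], [0.997, -0.08, 0.0], [0.0, -0.001, -1.0]]
contact_force: [2.0, 4.2, 6.6]
width: 0.188
gripper_force: 12.0
```

```bash
python3 ck.py
```

```text
t30.7 ang 1.611 r 0.0402 Ftan -1.8 Frad 4.3 w 0.188 tab locked/dropped [325, 184, 168] [325, 200, 119]
```

Call:
{"api": "servo_tool", "payload": {
  "plan": [-1,0,-0.0006,0,0,-1,0,-0.0012,0,0,-1,-0.0001,-0.0018,0,0,-1,-0.0001,-0.0024,0,0,-1,-0.0001,-0.0024,0,0,-1,-0.0001,-0.0024,0,0,-1,-0.0001,-0.0024,0,0,-1,-0.0001,-0.0024,0,0]
}}

```text
t: 31.75
position: [0.5441, 0.033, 0.0919]
tcp_rot: [[0.08, 0.997, -0.001], [0.997, -0.08, -0.0], [-0.0, -0.001, -1.0]]
contact_force: [0.9, 3.7, 7.2]
width: 0.191
gripper_force: 12.0
```

```bash
python3 ck.py
```

```text
t31.8 ang 1.673 r 0.0402 Ftan -1.0 Frad 3.7 w 0.191 tab locked/dropped [329, 183, 168] [329, 199, 86]
```

Call:
{"api": "servo_tool", "payload": {
  "plan": [-1,-0.0001,-0.0006,0,0,-1,-0.0001,-0.0012,0,0,-1,-0.0002,-0.0018,0,0,-1,-0.0003,-0.0024,0,0,-1,-0.0003,-0.0024,0,0,-1,-0.0003,-0.0024,0,0,-1,-0.0003,-0.0024,0,0,-1,-0.0003,-0.0024,0,0]
}}

```text
t: 32.8
position: [0.5408, 0.0327, 0.0918]
tcp_rot: [[0.08, 0.997, -0.002], [0.997, -0.08, -0.0], [-0.0, -0.002, -1.0]]
contact_force: [-1.8, 3.4, 9.2]
width: 0.192
gripper_force: 12.0
```

```bash
python3 ck.py
```

```text
t32.8 ang 1.755 r 0.0401 Ftan 1.4 Frad 3.6 w 0.192 tab locked/dropped [334, 183, 169] [334, 198, 57]
```

Call:
{"api": "servo_tool", "payload": {
  "plan": [-1,-0.0001,-0.0006,-0.0003,0,-1,-0.0002,-0.0012,-0.0005,0,-1,-0.0003,-0.0018,-0.0005,0,-1,-0.0004,-0.0024,-0.0005,0,-1,-0.0004,-0.0024,-0.0005,0,-1,-0.0004,-0.0024,-0.0005,0,-1,-0.0004,-0.0024,-0.0005,0,-1,-0.0004,-0.0024,-0.0005,0]
}}

```text
t: 33.85
position: [0.5393, 0.0325, 0.0921]
tcp_rot: [[0.08, 0.997, -0.001], [0.997, -0.08, -0.0], [-0.0, -0.001, -1.0]]
contact_force: [-0.2, 3.3, -1.1]
width: 0.188
gripper_force: 12.0
```

```bash
python3 ck.py
```

```text
t33.9 ang 1.794 r 0.0401 Ftan -0.3 Frad 3.3 w 0.188 tab locked/dropped [337, 182, 33] [337, 198, 167]
```

The bolt has dropped: the tab now shows at the dropped place and the forces are low. I'll let go of the knob and move to the handle.

Call:
{"api": "servo_tool", "payload": {
  "plan": [0.2,0,0,0,0,0.2,0,0,0,0,0.2,0,0,0,0,0.2,0,0,0,0,0.2,0,0,-0.015,0,0.2,0,0,-0.035,0,0.2,0,0,-0.058,0,0.2,0,0,-0.058,0]
}}

```text
t: 34.9
position: [0.5413, 0.0328, 0.153]
tcp_rot: [[0.08, 0.997, 0.004], [0.997, -0.08, 0.001], [0.001, 0.004, -1.0]]
contact_force: [-0.4, -0.9, -0.2]
width: 0.599
gripper_force: 0.0
```

Call:
{"api": "servo_tool", "payload": {
  "plan": [0.2,0.03,-0.015,0,0,0.2,0.07,-0.035,0,0,0.2,0.1025,-0.051,0,0,0.2,0.1025,-0.051,0.01,0,0.2,0.1025,-0.051,0.02,0,0.2,0.1025,-0.051,0.03,0,0.2,0.1025,-0.051,0.03,0,0.2,0.1025,-0.051,0.03,0]
}}

```text
t: 35.9
position: [0.4975, 0.1384, 0.1205]
tcp_rot: [[0.081, 0.997, 0.0], [0.997, -0.081, -0.0], [-0.0, 0.0, -1.0]]
contact_force: [-0.0, 0.0, 0.4]
width: 0.598
gripper_force: 0.0
```

```bash
python3 - <<'E'
from h import *
o=monitor.get_obs(); print(o["t"],o["position"],o["contact_force"],o["width"])
C=cam("wrist"); im=C[0]
print("expected handle top corners",[proj(C,np.array([.4967,.1387,.125])+np.array([sx*.006*.9968+sy*.025*.08,sy*.025*.9968-sx*.006*.08,0])).round().tolist() for sx,sy in((-1,-1),(-1,1),(1,-1),(1,1))])
m=im.max(2)<40; m[:,:270]=0; m[:,370:]=0; m[290:]=0
for ce,st in blobs(m,60): print(ce.round(1),st)
E
```

```text
35.9 [0.49745174 0.13836421 0.12045687] [-0.04889493  0.0044881   0.39806295] 0.5981343943524801
expected handle top corners [[310.0, 276.0], [308.0, 205.0], [328.0, 276.0], [328.0, 205.0]]
[317.9 232.4] [ 309  191   18   83 1349]
[271.1 254.6] [270 236   4  40 120]
[367.4 255.3] [365 236   5  43 161]
```

Call:
{"api": "servo_tool", "payload": {
  "plan": [0.2,0,0,0.01,0,0.2,0,0,0.02,0,0.2,0,0,0.03,0,-1,0,0,0.03,0,-1,0,0,0.03,0,-1,0,0,0.03,0,-1,0,0,0.03,0,-1,0,0,0.03,0],
  "force": 15
}}

```text
t: 36.95
position: [0.4973, 0.1389, 0.0906]
tcp_rot: [[0.08, 0.997, 0.0], [0.997, -0.08, 0.0], [0.0, 0.0, -1.0]]
contact_force: [0.2, -0.3, 0.9]
width: 0.13
gripper_force: 15.0
```

Call:
{"api": "servo_tool", "payload": {
  "plan": [-1,0,0,0,0,-1,0,0,0,0,-1,0,0,0,0,-1,0,0,0,0,-1,0,0,0,0,-1,0,0,0,0,-1,0,0,0,0,-1,0,0,0,0]
}}

```text
t: 37.95
position: [0.4973, 0.1389, 0.0906]
tcp_rot: [[0.08, 0.997, 0.0], [0.997, -0.08, 0.0], [0.0, 0.0, -1.0]]
contact_force: [-1.1, -0.5, 5.3]
width: 0.132
gripper_force: 15.0
```

```bash
python3 ck.py
```

```text
t38.0 ang 1.967 r 0.1537 Ftan 1.2 Frad -0.1 w 0.132 tab locked/dropped [405, 322, 50] [404, 333, 113]
```

Call:
{"api": "servo_tool", "payload": {
  "plan": [-1,0,0.0005,0,0,-1,0,0.001,0,0,-1,0,0.0015,0,0,-1,0,0.002,0,0,-1,0,0.0025,0,0,-1,0,0.003,0,0,-1,0,0.003,0,0,-1,0,0.003,0,0]
}}

```text
t: 39.0
position: [0.5002, 0.1387, 0.0906]
tcp_rot: [[0.08, 0.997, 0.0], [0.997, -0.08, 0.0], [0.0, 0.0, -1.0]]
contact_force: [-0.7, -0.9, 3.2]
width: 0.131
gripper_force: 15.0
```

Call:
{"api": "servo_tool", "payload": {
  "plan": [-1,0,0.004,0,0,-1,0,0.01,0,0,-1,0,0.017,0,0,-1,0,0.024,0,0,-1,0,0.031,0,0,-1,0,0.037,0,0,-1,0,0.042,0,0,-1,0,0.042,0,0]
}}

```text
t: 40.0
position: [0.5429, 0.1353, 0.0906]
tcp_rot: [[0.08, 0.997, 0.001], [0.997, -0.08, 0.0], [0.0, 0.001, -1.0]]
contact_force: [2.3, 0.3, 3.4]
width: 0.13
gripper_force: 15.0
```

Call:
{"api": "servo_tool", "payload": {
  "plan": [-1,0,0.007,0,0,-1,0,0.014,0,0,-1,0,0.021,0,0,-1,0,0.028,0,0,-1,0,0.035,0,0,-1,0,0.04,0,0,-1,0,0.043,0,0,-1,0,0.043,0,0]
}}

```text
t: 41.0
position: [0.5853, 0.1321, 0.0906]
tcp_rot: [[0.08, 0.997, 0.001], [0.997, -0.08, 0.0], [0.0, 0.001, -1.0]]
contact_force: [1.1, -0.1, 4.2]
width: 0.127
gripper_force: 15.0
```

Call:
{"api": "servo_tool", "payload": {
  "plan": [-1,0,0,0,0,-1,0,0,0,0,0.2,0,0,0,0,0.2,0,0,0,0,0.2,0,0,0,0,0.2,0,0,0,0,0.2,0,0,0,0,0.2,0,0,0,0]
}}

```text
t: 42.0
position: [0.5849, 0.1318, 0.0904]
tcp_rot: [[0.08, 0.997, -0.0], [0.997, -0.08, -0.0], [-0.0, 0.0, -1.0]]
contact_force: [-0.1, 0.2, -0.5]
width: 0.597
gripper_force: 0.0
```

Call:
{"api": "servo_tool", "payload": {
  "plan": [0.2,0,0,-0.01,0,0.2,0,0,-0.025,0,0.2,0,0,-0.045,0,0.2,0,0,-0.065,0,0.2,0,0,-0.085,0,0.2,0,0,-0.1,0,0.2,0,0,-0.1,0,0.2,0,0,-0.1,0]
}}

```text
t: 43.0
position: [0.5845, 0.1317, 0.19]
tcp_rot: [[0.08, 0.997, -0.001], [0.997, -0.08, -0.0], [-0.0, -0.001, -1.0]]
contact_force: [0.8, -0.5, -0.1]
width: 0.602
gripper_force: 0.0
```

```bash
python3 - <<'E'
from h import *
o=monitor.get_obs(); print(o["t"],o["position"],o["contact_force"],o["width"])
C=cam("wrist"); im=C[0]; c=np.array([.545,-.0072]); R=np.array([[.9968,.0799],[-.0799,.9968]])
m=im.max(2)<40; m[:,:270]=0; m[:,370:]=0; m[290:]=0
for ce,st in blobs(m,60):
    for z in(.108,): print("handle",ce.round(1),st,"box",(R.T@(cast(C,ce,z)[:2]-c))-[0,.065])
for n in("side","scene"):
    C=cam(n)
    for y in(.078,.068):
        u=proj(C,np.append(c+R@[0,y],.094)).round().astype(int); print(n,y,u,im.shape and C[0][u[1]-1:u[1]+2,u[0]-1:u[0]+2].mean())
E
```

```text
43.0 [0.58453051 0.13174437 0.18996789] [ 0.79689851 -0.53406596 -0.09746761] 0.6016136732758376
handle [319.5 200.4] [314 171  12  60 706] box [0.02823387 0.07619455]
handle [271.2 255.5] [270 236   4  43 126] box [-0.01916554  0.01936271]
handle [367.4 255.5] [365 236   5  43 163] box [0.07508212 0.01923788]
handle [292.7 249.4] [288 245  10  10  95] box [0.00217573 0.02611795]
side 0.078 [311 189] 90.5925925925926
side 0.068 [312 190] 72.03703703703704
scene 0.078 [330 220] 194.74074074074073
scene 0.068 [328 218] 169.25925925925927
```

```bash
python3 - <<'E'
from h import *
from plant import ticket
C=cam("wrist"); im=C[0]; c=np.array([.545,-.0072]); R=np.array([[.9968,.0799],[-.0799,.9968]])
y=(R.T@(cast(C,(292.7,249.4),.085)[:2]-c))[1]-.065
def b(y): u=proj(C,np.append(c+R@[.0015,y],.094)).round().astype(int); return im[u[1]-1:u[1]+2,u[0]-1:u[0]+2].mean()
print("dark slot box y",y,"locked/dropped",b(.078),b(.068))
if b(.068)>130 and b(.078)<90: print(ticket.finish_job())
E
```

```text
dark slot box y 0.013994357902701315 locked/dropped 51.03703703703704 167.11111111111111
the job is handed in; nothing more can be done
None
```

The lockbox is open and the job is handed in, with no verdict returned: the bolt dropped near 1.79 rad on the dial, the cover is slid back about 88 of its 90 mm, and the gripper is clear of everything.

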